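# Leave the tin caddy hanging from the hook by lowering the bench lift

### The arm

A 7-joint arm with a two-finger parallel gripper is mounted at the origin on the work surface. World frame = base frame: x ahead of the robot, y to its left, z up, the work surface at z = 0. Lengths are in m, angles in rad, forces in N, time in s.
With the tool pointing down it reaches from about 0.425 to 0.875 m from the base axis. Payload 4.7 kg.
Tool frame: the origin (TCP) lies midway between the tips of the shut fingers; the grasp point (between the pads) lies 19 mm behind it; z points along the fingers, y is the line along which they close (so a half turn about z gives the same grasp; the last joint's range is limited). The gripper opens to 87 mm and grips with 3 to 60 N. Pads are 19 mm wide; open, the fingers measure 117 mm over their backs; the gripper's body (75 mm by 190 mm) begins 51 mm behind the grasp point.
Start: joints at [1.314, 0.321, -0.07, 1.45, 0.023, 1.371, -0.057], TCP at [0.174, -0.626, 0.199] pointing down, gripper open.
Joint ranges: [-2.86, 2.86], [-0.3, 2.09], [-1.38, 1.24], [0.06, 2.45], [-1.56, 4.7], [0.09, 2.05], [-2.69, 2.69]. Speed limits (rad/s): [2.57, 2.57, 3.14, 3.14, 3.14, 3.14, 3.14].

### API

Orientations are given as [roll, pitch, yaw] about the fixed x, y, z axes, in that order (R = Rz(yaw) Ry(pitch) Rx(roll)).
In Python, from plant import * gives the robot as it stands.
- The arm moves only by the tool jog_arm, never from a script. Its argument "deltas" is a list of rows, each a list of 6 numbers: the shift along the tool's x, y, z in m, then the turn, a rotation vector about the tool's x, y, z in degrees. A call has 1 to 5 rows; each row is the pose to reach, as a shift and turn from the pose commanded when the call began, along the tool's axes at that moment; what a row does not reach only later rows make up. A row lasts 1/8 s, in which the tool goes at most 62.5 mm and 10.7 degrees, less where a joint would pass 70% of its speed; a pose out of reach is approached as far as the arm can. A call with a gripper value outside its range is refused whole. "claw" is the opening, from 0 (shut) to 1 (fully open), set as the call begins (left out, the last holds). The fingers move at their own pace and stop on an object; "newtons" is the grip in N (left out, the last holds). Time passes only in rows, so rows that repeat a pose let the fingers close. It gives the time, the measured TCP pose, the force, the opening and the grip force at its end, in the units of the state.
- get_obs(): the state, without advancing time (a new reading comes with each control period).
- snapshot(name): name is "scene" or "top" or "wrist"; returns a dict with "color" (384x512x3 uint8, blue, green, red), "K" (3x3 intrinsics, pixels), "R" (3x3) and "t" (3): a world point X has camera coordinates R X + t. Camera axes: x right, y down, z forward; pixel columns grow to the right and rows downward; lengths in m; the calibration is good to about 2 mm. A picture is of the moment at which its call begins. There is no depth.
- sign_off(): hands the job in; it is judged then, once.
Trained networks look in the newest picture that a camera, given by its name, has taken for a name from the list of things; names that differ only in an ending like _2 or _b are one class to them, and where a whole thing is asked for, a point or a joint stands for the part that bears it (a point fixed in the world has none). Each returns a list of dicts, best first, with "confidence" (0 to 1); they miss things now and then, are a little off and sometimes report something else, mostly with a low value. They report only what shows in the picture. A call takes as long as a camera call. They do not tell look-alikes from the thing itself.
- boxes_of(camera, query): "extent" ([centre column, centre row, width, height] in pixels, round what is visible of it).
- masks_of(camera, query): "mask" (384x512 bool, what is visible of it) and "extent" ([centre column, centre row, width, height] in pixels, round what is visible of it).
The state is a dict: "t": time; "qpos": joint angles; "joint_vel": joint speeds; "joint_efforts": joint torques, N m; "eef_pos": TCP position; "ee_rot": TCP orientation; "wrist_force": force on the tool from outside, world axes, zero at the start; "torque": the same for the moment, N m; "opening": opening from 0.0 (shut) to 1.0 (fully open); "gripper_force": force on a finger pad.
Only numpy, scipy, OpenCV 4.12 (cv2) and the standard library are available. Lean on these libraries where they do the work, as an engineer would, in place of code of your own. Each camera call takes 0.05 s, during which the arm holds its last target. There are 200 camera calls.

### The job

Hang the tin caddy by its handle on the hook so that the bench lift under it becomes free: without picking it up, slide the caddy along the lift's table until its handle bar is right over the hook's seat, with the hook at the middle of the bar, then press the lift table down until the caddy hangs level from the hook with the table well clear below it. Do it gently, do not tip the caddy, spill the wood in it or jam it against the hook, and leave the bottle, dish and pin vise beside the lift where they are.

Things in the scene. Friction and masses are not known exactly. Their poses are not given: they have to be found in the camera images.
- caddy: Loose tin box, 140 mm long (x), 90 wide (y), walls 75 high, 3 thick, about 0.7 kg, standing on the lift table; slides with 3 to 6.5 N. Origin: centre of its underside, z up; its +x end faces the hook. A rigid handle bridges it: uprights at x = 0, y = +-43 mm (16 mm wide in x, 4 thick) carry a level round wooden bar along y.
- caddy_bar (a point): Middle of the caddy's handle bar, on its axis: 150 mm above the middle of the caddy's underside. The bar is 10 mm thick, 82 mm long between the uprights.
- lift_table: Steel table of the bench lift, 8 mm thick. Origin on its upper face, which spans x -150 to +110 mm, y -90 to +90; x points to the hook. Starts 120 mm above the bench, slides straight down up to 70 mm without tilting and stays where left (spring plus 10 N friction); 4 to 15 N anywhere on it presses it down. Its part from x -150 to -60 is free once the caddy is pushed on.
- hook_stand: Fixed steel stand beyond the lift. Origin on its post's axis, near bench height; x points away from the lift, y along the bar of a caddy hung square. From the post (20 x 24 mm) a flat strap hook, 24 mm wide, centred on y = 0, reaches to -x. Its seat is bounded by an upturned end lip (-x side, 18 mm high) and a stop plate (+x side, 56 mm high), 22 mm apart.
- hook_level (a point): Point on the stand's post axis at the height of the hook's seat (243 mm above the stand's origin); a seated bar has its axis 5 mm higher. The strap is clamped at a reach that varies and is not reported: the seat's middle lies 100 to 140 mm from here towards -x of the stand. At the start the bar clears the lip by 6 to 18 mm, so it can pass over it and be felt to meet the stop: 9 N on the upper wall then still does not tip it.
- keel_in_caddy: Oak keel blank, 100 x 16 x 22 mm, lying loose in the caddy. Origin: centre of its underside.
- bottle: Bystander: dark green wine bottle lying in its wooden cradle along x, 305 mm long, 90 mm wide, 89 mm high, beside the lift. Origin under the middle.
- dish: Bystander: white porcelain palette dish, 110 mm wide, 20 mm high, beside the lift. Origin under its centre.
- pin_vise: Bystander: steel pin vise, 110 mm long, 18 mm thick, lying close beside the lift. Origin near its middle, on the bench.
Not all that is in view belongs to the job. What is shaped like the caddy but purple is not meant. Leave any purple look-alike of the keel_in_caddy alone.

How it is judged:
By the outcome, as a careful person would: the job done as asked, in the order asked, and still so for the second after the job is handed in, with the robot touching nothing.
It also fails if it takes over 61 s, if anything falls off the work surface, if the arm or the gripper's body presses on something with over 40 N, if the wrist force passes 120 N, or if a joint passes its speed limit or range.

## Working session

There is one attempt and no reset: what is moved stays moved. The work goes in short steps, Python scripts to look and compute and a tool call to move; the robot and the scene stay as the last step left them, time stands still between calls to the robot, and variables do not carry over. Pictures are saved under pics/ and viewed, at most 12 in all, crops included, and the job is handed in when it is done.

Besides the shell and the picture viewer there is one more tool, called as name(argument=value, ...) on one line, values as JSON. jog_arm: Moves the arm, as the interface text tells. Its arguments: {"type":"object","properties":{"deltas":{"type":"array"},"claw":{"type":"number"},"newtons":{"type":"number"}},"required":["deltas"]}

```bash
mkdir -p pics
python3 - <<'E'
from plant import *
import cv2,numpy as np
o=get_obs();print({k:np.round(v,3) for k,v in o.items()})
ims=[]
for c in("scene","top"):
    s=snapshot(c);cv2.imwrite(f"pics/{c}0.png",s["color"]);print(c,s["K"].tolist(),np.round(s["R"],4).tolist(),s["t"].tolist())
    for q in("caddy","caddy_bar","lift_table","hook_stand","keel_in_caddy","bottle","dish","pin_vise"):
        for b in boxes_of(c,q)[:3]:print(c,q,round(b["confidence"],2),np.round(b["extent"],1))
    ims.append(s["color"])
cv2.imwrite("pics/a.png",cv2.resize(ims[0],(800,600)));cv2.imwrite("pics/b.png",cv2.resize(ims[1],(800,600)))
E
```

```text
{'t': np.float64(0.0), 'qpos': array([ 1.314,  0.322, -0.07 ,  1.452,  0.023,  1.371, -0.057]), 'joint_vel': array([ 0.001,  0.   ,  0.   , -0.   , -0.   ,  0.   ,  0.   ]), 'joint_efforts': array([ 0.0000e+00, -4.9129e+01, -4.0400e-01, -3.1253e+01, -6.4000e-02,
        4.4000e-02,  0.0000e+00]), 'eef_pos': array([ 0.174, -0.626,  0.198]), 'ee_rot': array([-3.14 ,  0.   ,  0.271]), 'wrist_force': array([ 0.385, -0.393, -0.26 ]), 'torque': array([ 0.032, -0.025,  0.043]), 'gripper_force': np.float64(0.0), 'opening': np.float64(1.001)}
scene [[353.3470231956358, 0.0, 252.90172937193256], [0.0, 353.3470231956358, 190.8547085187054], [0.0, 0.0, 1.0]] [[0.7434, 0.6689, -0.0042], [0.5088, -0.5695, -0.6456], [-0.4342, 0.4778, -0.7637]] [-0.4411932476623743, -0.16253878781407655, 1.1992397313785468]
scene caddy 0.96 [230.3 190.5  68.   79.8]
scene caddy 0.58 [130.  234.9  66.6  70.1]
scene caddy_bar 0.93 [127.2 235.9  68.9  67.9]
scene caddy_bar 0.79 [231.  189.9  67.7  83.1]
scene lift_table 0.93 [240.4 228.8 123.7  72.2]
scene hook_stand 0.79 [297.8 244.7  83.3 136.8]
scene keel_in_caddy 0
[... 393 characters left out ...]
14142284], [0.0, 0.0, 1.0]] [[-0.0179, -0.9998, 0.0015], [-0.9973, 0.0177, -0.0715], [0.0715, -0.0028, -0.9974]] [0.05722299181970439, 0.590008550725497, 1.162583742820506]
top caddy 0.84 [281.4 214.8  44.   59.4]
top caddy 0.56 [359.1 274.6  67.5  60.3]
top caddy 0.49 [277.4 217.9   9.5  39.4]
top caddy_bar 0.87 [357.8 274.8  61.4  56.7]
top caddy_bar 0.57 [282.5 215.8  41.7  60.9]
top lift_table 0.57 [279.4 206.3  81.1 111.6]
top hook_stand 0.8 [267.2 144.4  53.7  78.1]
top keel_in_caddy 0.76 [271.9 287.7  32.9  27.6]
top keel_in_caddy 0.52 [275.9 216.2   5.5  38.3]
top bottle 0.58 [208.  211.9  31.6 115.2]
top dish 0.95 [349.5 183.2  40.3  35.4]
top pin_vise 0.75 [321.6 213.8   5.3  40.2]
```

View pics/a.png

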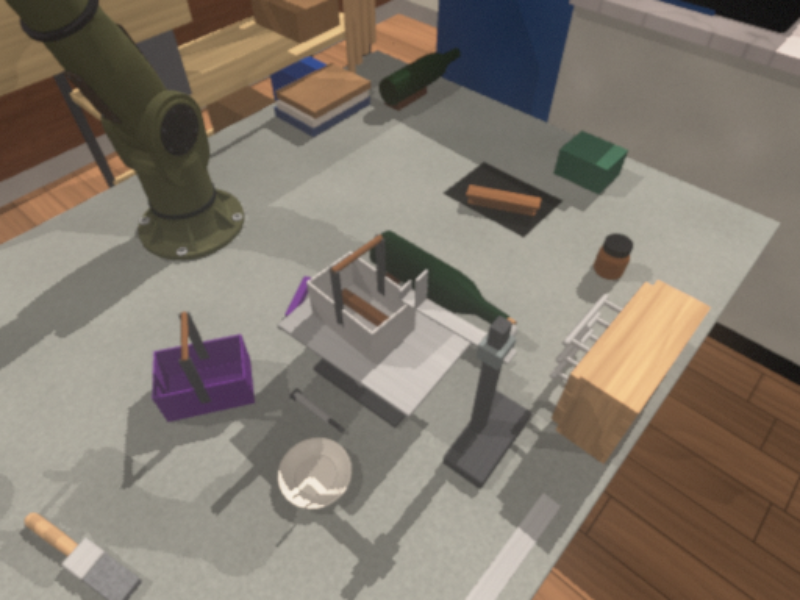

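View pics/b.png

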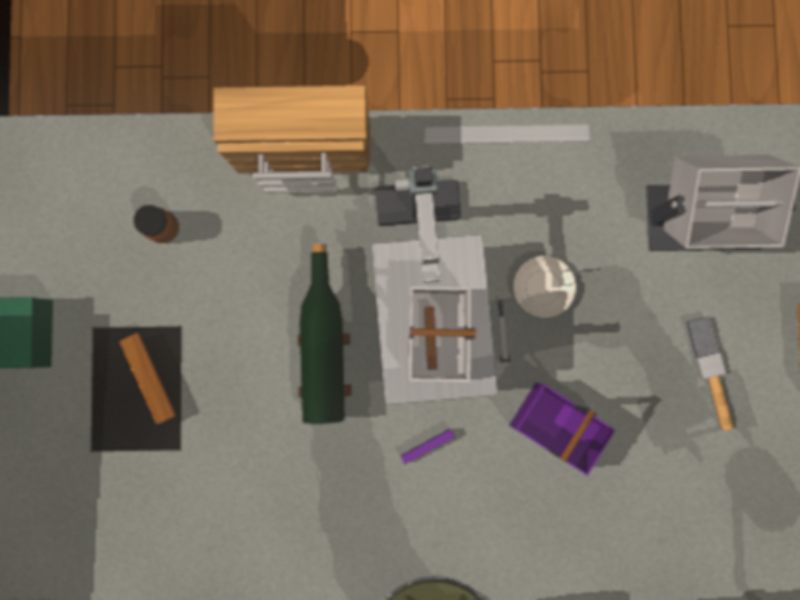

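```bash
cat > h.py <<'E'
import numpy as np,cv2
from plant import *
def ray(s,uv):
    d=s["R"].T@np.linalg.inv(s["K"])@np.array([*uv,1.]); return -s["R"].T@s["t"],d
def atz(s,uv,z):
    o,d=ray(s,uv); return o+d*(z-o[2])/d[2]
def proj(s,X):
    c=s["R"]@np.asarray(X,float)+s["t"]; p=s["K"]@c; return p[:2]/p[2]
E
python3 - <<'E'
from h import *
a=cv2.imread("pics/top0.png")[90:280,225:335];b=cv2.imread("pics/scene0.png")[135:325,180:330]
cv2.imwrite("pics/c.png",np.hstack([cv2.resize(x,None,fx=3,fy=3,interpolation=cv2.INTER_CUBIC) for x in(a,b)]))
s=snapshot("top")
for uv,z in [((373,243),.12),((482,237),.12),((497,392),.12),((386,403),.12),((411,331),.27),((475,333),.27),((425,172),.25)]:
    print(uv,np.round(atz(s,np.array(uv)*.64,z),4))
E
```

```text
(373, 243) [0.6837 0.091  0.12  ]
(482, 237) [ 0.6904 -0.0863  0.12  ]
(497, 392) [ 0.4398 -0.1036  0.12  ]
(386, 403) [0.4255 0.0741 0.12  ]
(411, 331) [0.5351 0.0345 0.27  ]
(475, 333) [ 0.5308 -0.0541  0.27  ]
(425, 172) [0.7643 0.0097 0.25  ]
```

View pics/c.png

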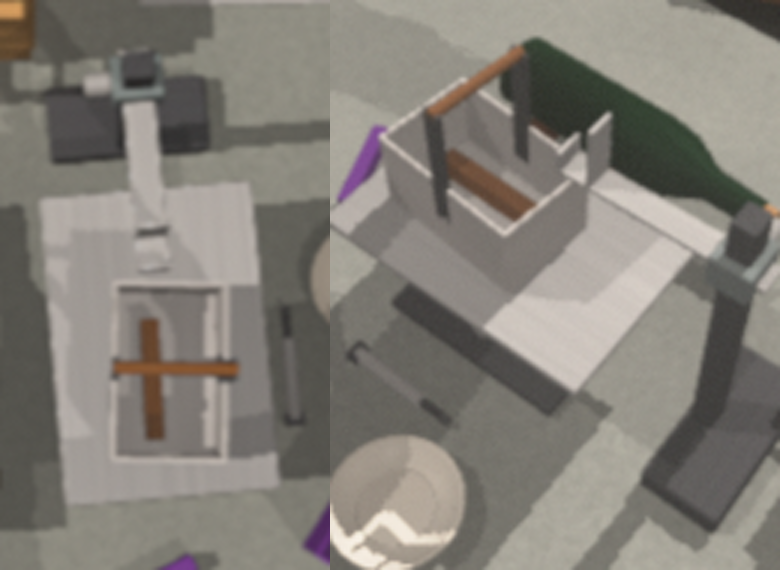

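```bash
cat > fit.py <<'E'
from h import *
from scipy.optimize import least_squares
T=lambda p:np.array(p)/3+[225,90]
S=lambda p:(np.array(p)-[330,0])/3+[180,135]
def rot(a):c,s=np.cos(a),np.sin(a);return np.array([[c,-s,0],[s,c,0],[0,0,1]])
def fit(name,pts,x0,z):
    f=lambda q:np.concatenate([proj(c,rot(q[2])@np.array(P)+[q[0],q[1],z])-uv for c,uv,P in pts])
    r=least_squares(f,x0,loss="soft_l1");print(name,np.round(r.x[:2],4),"yaw",round(np.degrees(r.x[2]),2),"res",np.round(r.fun,1).tolist());return r.x
t=snapshot("top");s=snapshot("scene")
print("cam",-t["R"].T@t["t"],-s["R"].T@s["t"])
tab=[(t,T(u),P) for u,P in zip([(42,200),(250,183),(279,485),(65,503)],[(.11,.09,0),(.11,-.09,0),(-.15,-.09,0),(-.15,.09,0)])]
tab+=[(s,S((578,391)),(.11,-.09,0)),(s,S((693,258)),(.11,.09,0))]
fit("table",tab,[.58,0,0],.12)
cad=[(t,T(u),P) for u,P in zip([(118,287),(227,287),(222,460),(113,460)],[(.07,.045,.075),(.07,-.045,.075),(-.07,-.045,.075),(-.07,.045,.075)])]
cad+=[(s,S(u),P) for u,P in zip([(385,138),(462,80),(504,236),(588,182)],[(-.07,-.045,.075),(-.07,.045,.075),(.07,-.045,.075),(.07,.045,.075)])]
cad+=[(t,T((175.5,368)),(0,0,.15)),(s,S((478,81)),(0,0,.15))]
fit("caddy",cad,[.53,0,0],.12)
for n,u in dict(strapfar=(141,110),strapnear=(151,215),dark=(152,231),lipw0=(153,245),lipw1=(153,270)).items():
    print(n,[np.round(atz(t,T(u),z)[:2],4) for z in(.235,.253,.291)])
for n,u in dict(stopTop=(612,113),stopBotR=(610,175),stopTopL=(588,133),strapclampTop=(722,228),strapclampBot=(705,253)).items():
    print(n,[np.round(atz(s,S(u),z)[:2],4) for z in(.235,.253,.291)])
E
python3 fit.py
```

```text
cam [0.50634758 0.04998669 1.20170669] [ 0.93137901 -0.37040641  0.80906026]
table [ 0.5794 -0.0045] yaw 3.86 res [-0.9, -0.9, 0.3, -1.2, 0.4, 0.8, -0.0, 1.0, -1.9, 1.0, 4.8, -7.5]
caddy [ 0.5332 -0.0093] yaw -2.27 res [-1.7, -2.5, 0.3, -1.7, 1.1, 0.5, -1.3, -0.3, -2.6, -0.6, 0.1, -0.9, -0.5, 0.4, -0.1, -4.5, -0.2, -0.3, -0.8, 0.7]
strapfar [array([0.7299, 0.0098]), array([0.7257, 0.0106]), array([0.7169, 0.0122])]
strapnear [array([0.6493, 0.0039]), array([0.6467, 0.0048]), array([0.6411, 0.0066])]
dark [array([0.6372, 0.0034]), array([0.6347, 0.0043]), array([0.6296, 0.0061])]
lipw0 [array([0.6265, 0.0029]), array([0.6243, 0.0038]), array([0.6195, 0.0056])]
lipw1 [array([0.6076, 0.0033]), array([0.6057, 0.0042]), array([0.6017, 0.006 ])]
stopTop [array([0.6046, 0.0593]), array([0.6148, 0.0459]), array([0.6364, 0.0174])]
stopBotR [array([0.6418, 0.0124]), array([6.509e-01, 4.000e-04]), array([ 0.67  , -0.0249])]
stopTopL [array([0.6043, 0.0323]), array([0.6145, 0.0197]), array([ 0.6362, -0.007 ])]
strapclampTop [array([0.7281, 0.027 ]), array([0.7345, 0.0145]), array([ 0.748 , -0.0118])]
strapclampBot [array([0.732 , 0.0026]), array([ 0.7382, -0.0091]), array([ 0.7514, -0.0338])]
```

Candidates for the caddy (native top-view pixels): the grey tin at (281,215) standing on the lift table, the purple tin at (359,275), and the grey crate near (470,128). By its description it is the grey one. The close crop confirms this: it has a wooden bar, the oak keel is inside, and it stands on the lift under the hook.

```bash
cat > go.py <<'E'
# usage: go.py x y z yawdeg  -> delta row in tool frame (tool kept pointing down)
import sys
from h import *
from scipy.spatial.transform import Rotation as Ro
o=get_obs();R=Ro.from_euler("xyz",o["ee_rot"])
print(round(float(o["t"]),2),np.round(o["eef_pos"],4),np.round(np.degrees(o["ee_rot"]),2))
v=list(map(float,sys.argv[1:]))
for x,y,z,w in np.reshape(v,(-1,4)):
    d=R.inv().apply(np.array([x,y,z])-o["eef_pos"]);q=(R.inv()*Ro.from_euler("xyz",[180,0,w],degrees=True)).as_rotvec(degrees=True)
    print([*np.round(d,4).tolist(),*np.round(q,2).tolist()])
E
python3 go.py .27 -.50 .32 15.5 .42 -.25 .32 10 .435 -.009 .32 3.9
```

```text
1.05 [ 0.1739 -0.6264  0.1991] [179.99   0.    15.52]
[0.1264, -0.096, -0.1209, 0.01, 0.0, 0.02]
[0.3378, -0.2968, -0.1209, 0.01, 0.0, 5.52]
[0.4168, -0.525, -0.121, 0.01, -0.0, 11.62]
```

jog_arm(deltas=[[0.03, -0.02, -0.04, 0, 0, 0], [0.065, -0.045, -0.08, 0, 0, 0], [0.105, -0.075, -0.11, 0, 0, 0], [0.14, -0.11, -0.12, 0, 0, 0], [0.18, -0.15, -0.12, 0, 0, 2]], claw=0.5)

```text
t: 1.68
eef_pos: [0.3081, -0.4329, 0.3205]
ee_rot: [3.139, -0.001, 0.234]
wrist_force: [0.5, 0.3, -0.4]
opening: 0.541
gripper_force: 0.0
```

jog_arm(deltas=[[0.04, -0.04, 0, 0, 0, 1], [0.08, -0.075, 0, 0, 0, 2], [0.12, -0.11, 0, 0, 0, 3], [0.158, -0.147, 0, 0, 0, 4], [0.18, -0.2, 0, 0, 0, 5]])

```text
t: 2.3
eef_pos: [0.4365, -0.1955, 0.3188]
ee_rot: [-3.141, -0.001, 0.148]
wrist_force: [0.8, 0.3, -0.3]
opening: 0.503
gripper_force: 0.0
```

```bash
python3 go.py .435 -.009 .32 3.9 .435 -.009 .15 3.9
```

```text
2.3 [ 0.4365 -0.1955  0.3188] [-1.7998e+02 -3.0000e-02  8.5100e+00]
[0.0261, -0.1847, -0.0011, -0.02, -0.03, 4.61]
[0.026, -0.1846, 0.1689, -0.02, -0.03, 4.61]
```

jog_arm(deltas=[[0.008, -0.05, 0, 0, 0, 1.5], [0.016, -0.1, 0, 0, 0, 3], [0.022, -0.145, 0, 0, 0, 4.6], [0.025, -0.175, 0, 0, 0, 4.6], [0.026, -0.1845, 0, 0, 0, 4.6]])

```text
t: 2.92
eef_pos: [0.4338, -0.0089, 0.3195]
ee_rot: [3.14, -0.001, 0.072]
wrist_force: [-0.5, -1.5, 0.5]
opening: 0.502
gripper_force: 0.0
```

```bash
python3 go.py .435 -.009 .32 3.9 .435 -.009 .15 3.9
python3 - <<'E'
from h import *
a=snapshot("wrist");cv2.imwrite("pics/w1.png",cv2.resize(a["color"],(800,600)));print(a["K"].tolist(),(-a["R"].T@a["t"]).round(3),a["R"].round(3).tolist())
E
```

```text
2.92 [ 0.4338 -0.0089  0.3195] [ 1.7993e+02 -5.0000e-02  4.1100e+00]
[0.0012, 0.0002, -0.0005, 0.07, -0.05, 0.21]
[0.001, -0.0, 0.1695, 0.07, -0.05, 0.21]
[[303.9680170899143, 0.0, 255.99592364337624], [0.0, 303.9680170899143, 194.0773534040357], [0.0, 0.0, 1.0]] [ 0.5   -0.004  0.505] [[0.072, -0.997, 0.001], [-0.967, -0.07, 0.244], [-0.243, -0.019, -0.97]]
```

View pics/w1.png

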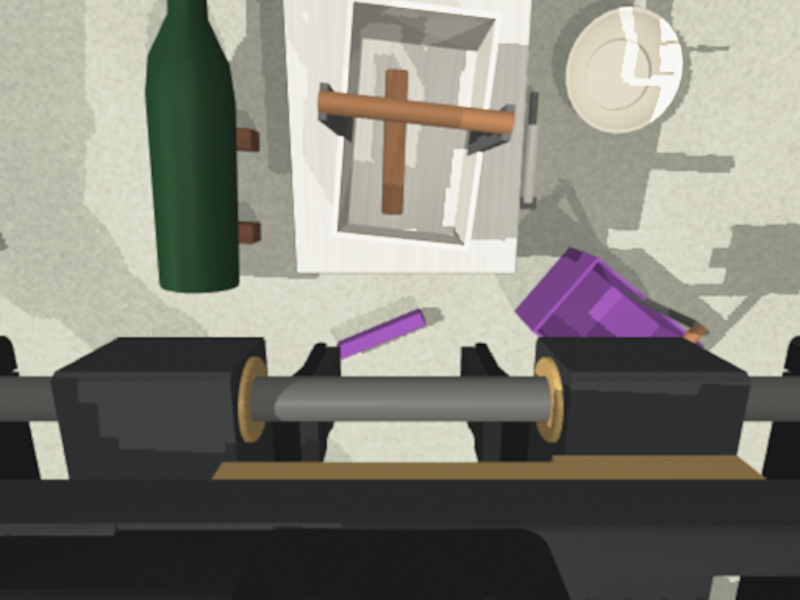

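The wrist view shows the caddy bar from (318,100) to (514,122) and the rear rim from (338,235) to (467,243). The caddy is turned about 6° from the tool. I'm descending behind it.

```bash
cat >> h.py <<'E'
from scipy.optimize import least_squares
def rot(a):c,s=np.cos(a),np.sin(a);return np.array([[c,-s,0],[s,c,0],[0,0,1]])
RIM=[(.07,.045,.075),(.07,-.045,.075),(-.07,-.045,.075),(-.07,.045,.075)]
def fitw(s,pts,x0,z=.12):
    f=lambda q:np.concatenate([proj(s,rot(q[2])@np.array(P)+[q[0],q[1],z])-np.array(uv)*.64 for uv,P in pts])
    r=least_squares(f,x0);return r.x,np.round(r.fun,1)
E
python3 - <<'E'
from h import *
s=snapshot("wrist")
print(fitw(s,list(zip([(353,3),(495,17),(467,243),(338,235),(318+98,111)],RIM+[(0,0,.15)])),[.53,0,0]))
E
```

```text
(array([ 0.53204976, -0.01029974, -0.01613269]), array([-4.1, -4.1,  3.7, -3.3,  2.6,  4.8, -2.9,  2.2,  0.6,  1.9]))
```

jog_arm(deltas=[[0, 0, 0.04, 0, 0, 0.2], [0, 0, 0.08, 0, 0, 0.2], [0, 0, 0.12, 0, 0, 0.2], [0, 0, 0.15, 0, 0, 0.2], [0, 0, 0.17, 0, 0, 0.2]])

```text
t: 3.65
eef_pos: [0.433, -0.0128, 0.1472]
ee_rot: [-3.141, 0.002, 0.062]
wrist_force: [-0.8, 0.2, 0.9]
opening: 0.503
gripper_force: 0.0
```

jog_arm(deltas=[[0.005, 0, 0, 0, 0, 0], [0.01, 0, 0, 0, 0, 0], [0.014, 0, 0, 0, 0, 0], [0.018, 0, 0, 0, 0, 0], [0.022, 0, 0, 0, 0, 0]])

```text
t: 4.28
eef_pos: [0.4547, -0.0102, 0.1493]
ee_rot: [3.14, 0.003, 0.064]
wrist_force: [-5.4, -1.2, 2.5]
opening: 0.503
gripper_force: 2.5
```

jog_arm(deltas=[[0.004, 0, 0, 0, 0, 0], [0.008, 0, 0, 0, 0, 0], [0.012, 0, 0, 0, 0, 0], [0.016, 0, 0, 0, 0, 0], [0.02, 0, 0, 0, 0, 0]])

```text
t: 4.9
eef_pos: [0.4747, -0.0091, 0.1493]
ee_rot: [3.14, 0.003, 0.064]
wrist_force: [-5.9, -1.2, 3.1]
opening: 0.501
gripper_force: 2.6
```

jog_arm(deltas=[[0.005, 0, 0, 0, 0, 0], [0.01, 0, 0, 0, 0, 0], [0.015, 0, 0, 0, 0, 0], [0.02, 0, 0, 0, 0, 0], [0.02, 0, 0, 0, 0, 0]])

```text
t: 5.52
eef_pos: [0.4955, -0.007, 0.1491]
ee_rot: [3.141, 0.001, 0.065]
wrist_force: [-3.1, -1.3, 1.3]
opening: 0.498
gripper_force: 1.6
```

Run:
```python
from h import *
o=get_obs();print(o["eef_pos"],np.degrees(o["ee_rot"]),o["wrist_force"])
w=snapshot("wrist");t=snapshot("top");s=snapshot("scene")
cv2.imwrite("pics/top2.png",t["color"]);cv2.imwrite("pics/scene2.png",s["color"])
f=lambda x:cv2.resize(x,None,fx=4,fy=4,interpolation=cv2.INTER_CUBIC)
a=f(t["color"][100:245,235:325]);b=f(s["color"][130:275,200:305])
cv2.imwrite("pics/d.png",np.hstack([a,b]));print(a.shape,b.shape)
```

```text
[ 0.49545407 -0.00699108  0.14914968] [1.79991937e+02 6.85493076e-02 3.71111615e+00] [-3.12508003 -1.25210324  1.30075441]
(580, 360, 3) (580, 420, 3)
```

View pics/d.png

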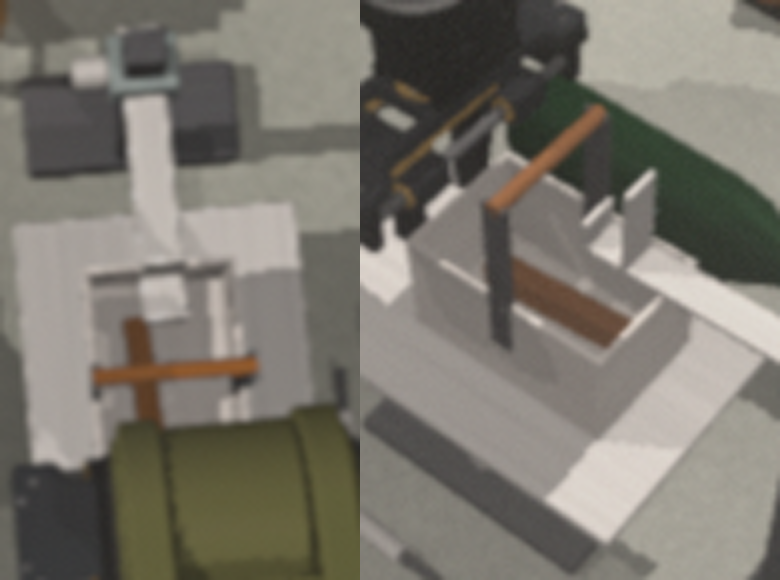

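Run:
```python
from h import *
t=snapshot("top");s=snapshot("scene")
T=lambda p:np.array(p)/4+[235,100]
S=lambda p:(np.array(p)-[360,0])/4+[200,130]
a=np.radians(3.86)
def show(n,P):print(n,np.round(P[:3],4),"hook-axes",np.round([P[0]*np.cos(a)+P[1]*np.sin(a),-P[0]*np.sin(a)+P[1]*np.cos(a)],4))
def tri(u,v):
    A=[];b=[]
    for c,p in((t,T(u)),(s,S(v))):
        o,d=ray(c,p);d/=np.linalg.norm(d);M=np.eye(3)-np.outer(d,d);A.append(M);b.append(M@o)
    return np.linalg.lstsq(np.vstack(A),np.hstack(b),rcond=None)[0]
show("bar tri",tri((175,371),(546,157)))
show("bar top",atz(t,T((175,371)),.27));show("bar scene",atz(s,S((546,157)),.27))
show("strap far",atz(t,T((146,110)),.235));show("strap near",atz(t,T((156,220)),.235))
show("lip top",atz(t,T((163,285)),.253));show("lip top2",atz(t,T((164,318)),.253))
for z in(.285,.291,.297):show(f"stop top mid {z}",atz(s,S((640,188)),z))
for z in(.247,.253,.259):show(f"lip top mid {z}",atz(s,S((598,213)),z))
for z in(.229,.235,.241):show(f"seat at stop base mid {z}",atz(s,S((640,250)),z))
```

```text
bar tri [5.762e-01 1.000e-04 2.724e-01] hook-axes [ 0.5749 -0.0387]
bar top [ 5.76e-01 -4.00e-04  2.70e-01] hook-axes [ 0.5746 -0.0392]
bar scene [0.575  0.0021 0.27  ] hook-axes [ 0.5738 -0.0366]
strap far [0.728 0.011 0.235] hook-axes [ 0.7271 -0.038 ]
strap near [0.6646 0.0066 0.235 ] hook-axes [ 0.6636 -0.0381]
lip top [0.6252 0.0043 0.253 ] hook-axes [ 0.6241 -0.0378]
lip top2 [0.6068 0.0041 0.253 ] hook-axes [ 0.6057 -0.0367]
stop top mid 0.285 [0.6347 0.0074 0.285 ] hook-axes [ 0.6337 -0.0353]
stop top mid 0.291 [0.6381 0.0031 0.291 ] hook-axes [ 0.6368 -0.0399]
stop top mid 0.297 [ 0.6415 -0.0013  0.297 ] hook-axes [ 0.6399 -0.0444]
lip top mid 0.247 [0.6081 0.0062 0.247 ] hook-axes [ 0.6072 -0.0347]
lip top mid 0.253 [0.6116 0.0022 0.253 ] hook-axes [ 0.6103 -0.039 ]
lip top mid 0.259 [ 0.615  -0.0018  0.259 ] hook-axes [ 0.6135 -0.0432]
seat at stop base mid 0.229 [0.632  0.0134 0.229 ] hook-axes [ 0.6314 -0.0291]
seat at stop base mid 0.235 [0.6351 0.0095 0.235 ] hook-axes [ 0.6343 -0.0333]
seat at stop base mid 0.241 [0.6382 0.0055 0.241 ] hook-axes [ 0.6371 -0.0375]
```

The caddy is flush with the fingers, and its bar is laterally within about 1 mm of the hook line. The picture shows the bar (scene crop 490,205 to 600,110) short of the lip (598,213) and the stop (640,188). About 48 mm remain.

jog_arm(deltas=[[0.004, 0, 0, 0, 0, 0.1], [0.008, 0, 0, 0, 0, 0.1], [0.012, 0, 0, 0, 0, 0.1], [0.016, 0, 0, 0, 0, 0.1], [0.02, 0, 0, 0, 0, 0.1]])

```text
t: 6.4
eef_pos: [0.5148, -0.0054, 0.149]
ee_rot: [3.141, 0.002, 0.063]
wrist_force: [-6.1, 0.4, 3.3]
opening: 0.502
gripper_force: 2.9
```

jog_arm(deltas=[[0.004, 0, 0, 0, 0, 0], [0.008, 0, 0, 0, 0, 0], [0.012, 0, 0, 0, 0, 0], [0.015, 0, 0, 0, 0, 0], [0.018, 0, 0, 0, 0, 0]])

```text
t: 7.02
eef_pos: [0.5328, -0.0042, 0.1491]
ee_rot: [3.142, 0.002, 0.063]
wrist_force: [-6.0, -0.2, 4.2]
opening: 0.498
gripper_force: 2.9
```

jog_arm(deltas=[[0.002, 0, 0, 0, 0, 0], [0.004, 0, 0, 0, 0, 0], [0.006, 0, 0, 0, 0, 0], [0.008, 0, 0, 0, 0, 0], [0.008, 0, 0, 0, 0, 0]])

```text
t: 7.65
eef_pos: [0.5411, -0.0037, 0.1491]
ee_rot: [-3.142, 0.001, 0.063]
wrist_force: [-5.5, -0.2, 3.3]
opening: 0.497
gripper_force: 2.5
```

Run:
```python
from h import *
o=get_obs();print(o["t"],o["eef_pos"],np.degrees(o["ee_rot"]),o["wrist_force"])
t=snapshot("top");s=snapshot("scene")
f=lambda x:cv2.resize(x,None,fx=5,fy=5,interpolation=cv2.INTER_CUBIC)
a=f(t["color"][125:240,240:310]);b=f(s["color"][140:255,215:305])
cv2.imwrite("pics/e.png",np.hstack([a,b]));print(a.shape,b.shape)
```

```text
7.65 [ 0.5411312  -0.00371603  0.14906091] [-1.79995168e+02  6.36599451e-02  3.61835986e+00] [-5.53206195 -0.18186971  3.25066373]
(575, 350, 3) (575, 450, 3)
```

View pics/e.png

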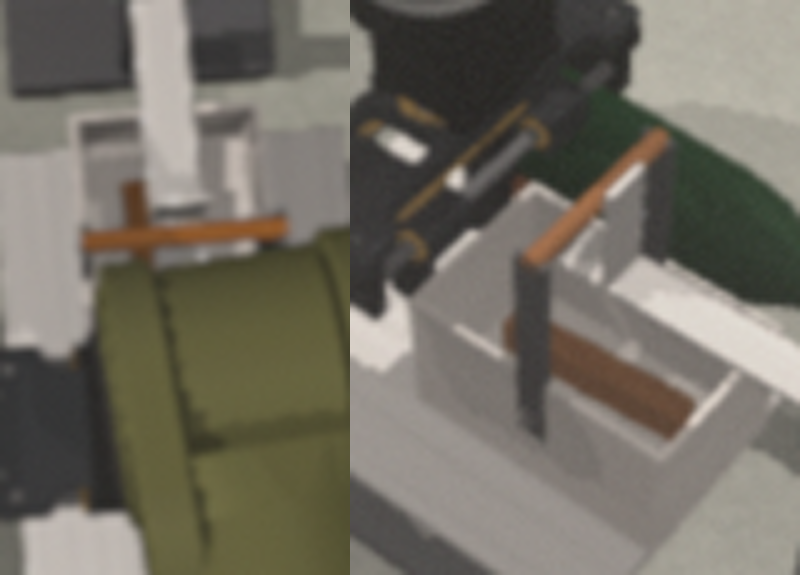

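Run:
```python
from h import *
t=snapshot("top");s=snapshot("scene")
T=lambda p:np.array(p)/5+[240,125]
S=lambda p:(np.array(p)-[350,0])/5+[215,140]
a=np.radians(3.8)
def show(n,P):print(n,np.round(P[:3],4),"hook-axes",np.round([P[0]*np.cos(a)+P[1]*np.sin(a),-P[0]*np.sin(a)+P[1]*np.cos(a)],4))
show("bar top",atz(t,T((185,234)),.27));show("bar scene",atz(s,S((596,196)),.27))
for z in(.286,.290,.294):
  for y in (195,202,208):show(f"stop top {z} {y}",atz(t,T((176,y)),z))
show("strap",atz(t,T((165,90)),.238))
```

```text
bar top [0.6218 0.0024 0.27  ] hook-axes [ 0.6206 -0.0388]
bar scene [0.6212 0.0056 0.27  ] hook-axes [ 0.6202 -0.0356]
stop top 0.286 195 [0.6368 0.0068 0.286 ] hook-axes [ 0.6358 -0.0355]
stop top 0.286 202 [0.6337 0.0068 0.286 ] hook-axes [ 0.6328 -0.0352]
stop top 0.286 208 [0.6311 0.0069 0.286 ] hook-axes [ 0.6302 -0.035 ]
stop top 0.29 195 [0.6362 0.0069 0.29  ] hook-axes [ 0.6352 -0.0352]
stop top 0.29 202 [0.6332 0.007  0.29  ] hook-axes [ 0.6322 -0.035 ]
stop top 0.29 208 [0.6306 0.0071 0.29  ] hook-axes [ 0.6297 -0.0347]
stop top 0.294 195 [0.6356 0.0071 0.294 ] hook-axes [ 0.6347 -0.035 ]
stop top 0.294 202 [0.6326 0.0072 0.294 ] hook-axes [ 0.6317 -0.0347]
stop top 0.294 208 [0.63   0.0072 0.294 ] hook-axes [ 0.6291 -0.0345]
strap [0.6916 0.0085 0.238 ] hook-axes [ 0.6907 -0.0374]
```

jog_arm(deltas=[[-0.004, 0, 0, 0, 0, 0], [-0.02, 0, 0, 0, 0, 0], [-0.045, 0, 0, 0, 0, 0], [-0.07, 0, 0, 0, 0, 0], [-0.087, 0, 0, 0, 0, 0]])

```text
t: 8.48
eef_pos: [0.4548, -0.0094, 0.1492]
ee_rot: [3.141, -0.002, 0.063]
wrist_force: [0.3, 0.2, -0.5]
opening: 0.5
gripper_force: 0.0
```

jog_arm(deltas=[[0, 0, 0.008, 0, 0, 0], [0, 0, 0.016, 0, 0, 0], [0, 0, 0.022, 0, 0, 0], [0, 0, 0.026, 0, 0, 0], [0, 0, 0.029, 0, 0, 0]])

```text
t: 9.1
eef_pos: [0.4549, -0.0091, 0.1196]
ee_rot: [-3.141, 0.0, 0.063]
wrist_force: [-0.1, 0.1, -0.4]
opening: 0.5
gripper_force: 0.0
```

jog_arm(deltas=[[0, 0, 0.002, 0, 0, 0], [0, 0, 0.004, 0, 0, 0], [0, 0, 0.006, 0, 0, 0], [0, 0, 0.008, 0, 0, 0], [0, 0, 0.01, 0, 0, 0]])

```text
t: 9.72
eef_pos: [0.4548, -0.0094, 0.1099]
ee_rot: [3.141, -0.0, 0.063]
wrist_force: [0.4, 0.1, -0.9]
opening: 0.501
gripper_force: 0.0
```

jog_arm(deltas=[[0, 0, 0.002, 0, 0, 0], [0, 0, 0.004, 0, 0, 0], [0, 0, 0.006, 0, 0, 0], [0, 0, 0.008, 0, 0, 0], [0, 0, 0.01, 0, 0, 0]])

```text
t: 10.35
eef_pos: [0.4548, -0.0094, 0.0999]
ee_rot: [3.142, 0.0, 0.063]
wrist_force: [0.2, 0.1, -0.5]
opening: 0.501
gripper_force: 0.0
```

Run:
```python
from h import *
o=get_obs();print(o["t"],o["eef_pos"],np.degrees(o["ee_rot"]),o["wrist_force"])
s=snapshot("scene");cv2.imwrite("pics/f.png",cv2.resize(s["color"][120:270,160:340],None,fx=4,fy=4,interpolation=cv2.INTER_CUBIC))
```

```text
10.35 [ 0.45477064 -0.00936445  0.09990483] [1.79995927e+02 1.72954277e-03 3.61219581e+00] [ 0.17880865  0.0698837  -0.45284063]
```

View pics/f.png

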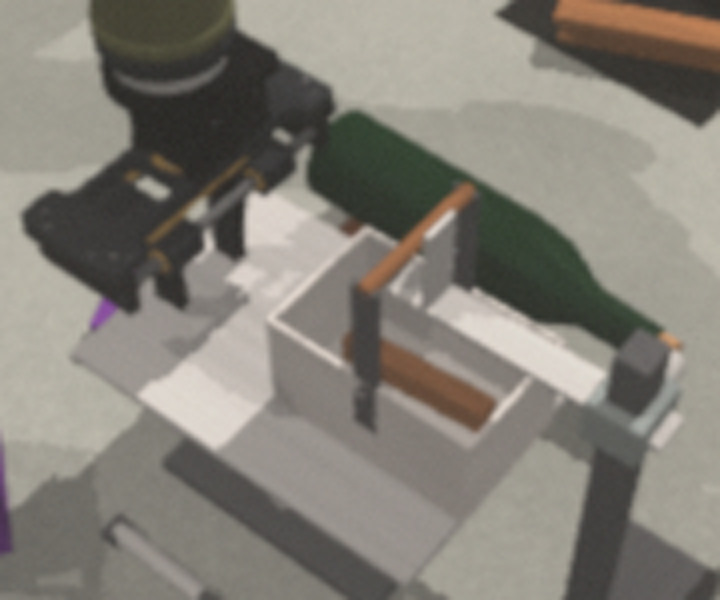

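Run:
```python
from h import *
s=snapshot("scene");a=np.radians(3.86)
for z in(.12,.10,.08):
  print(z,[np.round((proj(s,rot(a)@np.array(P)+[.5794,-.0045,z])-[160,120])*4) .tolist() for P in((-.15,-.09,0),(.11,-.09,0),(-.15,.09,0))])
o=get_obs();R=rot(np.radians(3.6))
for dz in(0,.01,.02,.03):print(dz,[np.round((proj(s,o["eef_pos"]+R@np.array([0,y,dz]))-[160,120])*4).tolist() for y in(-.032,.032)])
```

```text
0.12 [[66.0, 350.0], [403.0, 585.0], [259.0, 184.0]]
0.1 [[72.0, 370.0], [403.0, 603.0], [261.0, 205.0]]
0.08 [[77.0, 389.0], [402.0, 620.0], [263.0, 224.0]]
0 [[169.0, 328.0], [236.0, 269.0]]
0.01 [[167.0, 319.0], [235.0, 259.0]]
0.02 [[165.0, 309.0], [233.0, 249.0]]
0.03 [[163.0, 299.0], [232.0, 239.0]]
```

The fingertips of the half-open gripper sit about 20 mm behind the shut-finger TCP, and the table is still up. I'll raise, shut the fingers, and then press.

jog_arm(deltas=[[0, 0, -0.015, 0, 0, 0], [0, 0, -0.03, 0, 0, 0], [0, 0, -0.03, 0, 0, 0], [0, 0, -0.03, 0, 0, 0], [0, 0, -0.03, 0, 0, 0]], claw=0, newtons=5)

```text
t: 11.08
eef_pos: [0.4544, -0.0094, 0.1296]
ee_rot: [-3.142, 0.001, 0.063]
wrist_force: [-1.0, 0.4, -1.6]
opening: 0.044
gripper_force: 0.0
```

jog_arm(deltas=[[0, 0, 0, 0, 0, 0], [0, 0, 0.003, 0, 0, 0], [0, 0, 0.006, 0, 0, 0], [0, 0, 0.009, 0, 0, 0], [0, 0, 0.012, 0, 0, 0]])

```text
t: 11.7
eef_pos: [0.4547, -0.0093, 0.1177]
ee_rot: [-3.142, 0.0, 0.063]
wrist_force: [-0.4, -0.6, 0.7]
opening: 0.006
gripper_force: 0.0
```

jog_arm(deltas=[[0, 0, 0.002, 0, 0, 0], [0, 0, 0.004, 0, 0, 0], [0, 0, 0.006, 0, 0, 0], [0, 0, 0.008, 0, 0, 0], [0, 0, 0.01, 0, 0, 0]])

```text
t: 12.32
eef_pos: [0.4548, -0.0094, 0.1079]
ee_rot: [3.142, 0.0, 0.063]
wrist_force: [-0.5, 0.0, 0.5]
opening: 0.008
gripper_force: 0.0
```

jog_arm(deltas=[[0, 0, 0.002, 0, 0, 0], [0, 0, 0.004, 0, 0, 0], [0, 0, 0.006, 0, 0, 0], [0, 0, 0.008, 0, 0, 0], [0, 0, 0.008, 0, 0, 0]])

```text
t: 12.95
eef_pos: [0.4546, -0.0093, 0.0998]
ee_rot: [-3.142, 0.0, 0.063]
wrist_force: [0.0, -0.1, 0.5]
opening: 0.005
gripper_force: 0.0
```

Run:
```python
from h import *
o=get_obs();print(o["t"],o["eef_pos"],o["wrist_force"],o["joint_efforts"])
s=snapshot("scene");cv2.imwrite("pics/g.png",cv2.resize(s["color"][120:270,160:340],None,fx=4,fy=4,interpolation=cv2.INTER_CUBIC))
```

```text
12.95 [ 0.45461258 -0.00934557  0.09983333] [ 0.03966713 -0.10834274  0.5005029 ] [-3.59548983e-03 -2.22760963e+01 -2.07328261e-01 -2.87325829e+01
 -1.59926363e-02 -8.82754172e-02 -6.86830390e-03]
```

View pics/g.png

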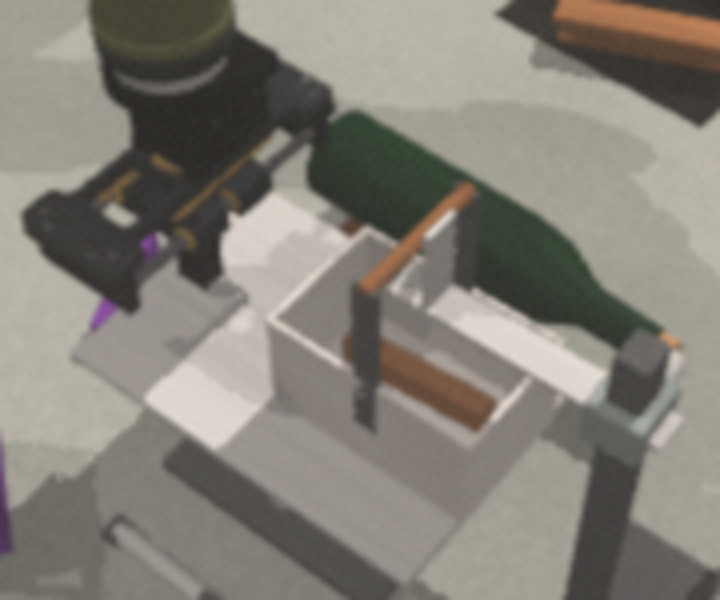

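jog_arm(deltas=[[0, 0, 0.002, 0, 0, 0], [0, 0, 0.004, 0, 0, 0], [0, 0, 0.006, 0, 0, 0], [0, 0, 0.008, 0, 0, 0], [0, 0, 0.008, 0, 0, 0]])

```text
t: 13.62
eef_pos: [0.4549, -0.0094, 0.0921]
ee_rot: [3.141, -0.0, 0.063]
wrist_force: [-1.5, 0.0, 2.9]
opening: 0.007
gripper_force: 1.3
```

Run:
```python
from h import *
o=get_obs();print(o["t"],o["eef_pos"],o["wrist_force"])
s=snapshot("scene");w=snapshot("wrist")
old=cv2.imread("pics/scene2.png")
a=cv2.resize(s["color"][150:250,165:265],None,fx=4,fy=4,interpolation=cv2.INTER_CUBIC);b=cv2.resize(w["color"][:,60:452],(400,392))
c=np.zeros((400,800,3),np.uint8);c[:,:400]=a;c[:392,400:]=b;cv2.imwrite("pics/h.png",c)
print(proj(w,o["eef_pos"]),proj(w,o["eef_pos"]+[0,0,.02]))
```

```text
13.625 [ 0.4549113  -0.00936478  0.09207419] [-1.48128838  0.03046721  2.89795892]
[255.16354229 224.01739548] [255.06774576 235.71561598]
```

View pics/h.png

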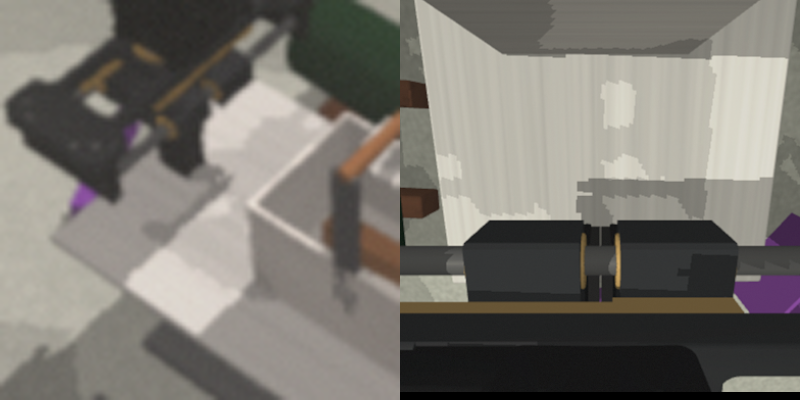

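jog_arm(deltas=[[0, 0, 0.001, 0, 0, 0], [0, 0, 0.002, 0, 0, 0], [0, 0, 0.003, 0, 0, 0], [0, 0, 0.004, 0, 0, 0], [0, 0, 0.004, 0, 0, 0]])

```text
t: 14.35
eef_pos: [0.4549, -0.0094, 0.0879]
ee_rot: [3.142, -0.0, 0.063]
wrist_force: [-1.2, -0.5, 2.9]
opening: 0.009
gripper_force: 1.6
```

Run:
```python
from h import *
o=get_obs();print(o["t"],o["eef_pos"],o["wrist_force"],o["torque"])
s=snapshot("scene");cv2.imwrite("pics/scene3.png",s["color"])
a=cv2.imread("pics/scene2.png");
# vertical image motion of table front edge region and dark corner
g=lambda i:cv2.cvtColor(i,cv2.COLOR_BGR2GRAY).astype(np.float32)
for n,(y0,y1,x0,x1) in dict(corner=(245,275,245,280),post=(190,240,305,330),edge=(225,245,200,225)).items():
    print(n,cv2.phaseCorrelate(g(a)[y0:y1,x0:x1],g(s["color"])[y0:y1,x0:x1]))
```

```text
14.35 [ 0.4548739  -0.00938257  0.08789738] [-1.23835907 -0.51375918  2.88122994] [-0.04129487  0.0580616   0.0024451 ]
corner ((-1.3457651203575338, 0.2540646473652899), 0.4092600151344582)
post ((0.5346825591037696, -0.06212569448711136), 1.021071350479126)
edge ((-0.22627505178440188, 0.49170193853687394), 0.7430550460815429)
```

jog_arm(deltas=[[0, 0, 0.002, 0, 0, 0], [0, 0, 0.004, 0, 0, 0], [0, 0, 0.006, 0, 0, 0], [0, 0, 0.008, 0, 0, 0], [0, 0, 0.01, 0, 0, 0]])

```text
t: 15.02
eef_pos: [0.4549, -0.0094, 0.0782]
ee_rot: [3.141, -0.0, 0.063]
wrist_force: [-1.6, -0.2, 5.7]
opening: 0.006
gripper_force: 2.8
```

```bash
cat > chk.py <<'E'
from h import *
o=get_obs();print(o["t"],o["eef_pos"].round(4),o["wrist_force"].round(2),o["torque"].round(3))
s=snapshot("scene")["color"];a=cv2.imread("pics/scene2.png") 
ref=cv2.imread("pics/scene3.png")
# template tracking: table's right corner, bar's near end, caddy front corner
for n,(x,y,h) in dict(tablecorner=(262,264,10),bar=(251,190,9),caddyrim=(280,221,9)).items():
    r=cv2.matchTemplate(s[y-h-22:y+h+22,x-h-8:x+h+8],ref[y-h:y+h,x-h:x+h],cv2.TM_CCOEFF_NORMED);_,m,_,l=cv2.minMaxLoc(r)
    print(n,"shift px",l[0]-8,l[1]-22,round(m,2))
E
python3 chk.py
```

```text
15.025 [ 0.4549 -0.0094  0.0782] [-1.6  -0.16  5.68] [-0.021  0.243 -0.011]
tablecorner shift px -1 1 0.9
bar shift px 0 3 0.86
caddyrim shift px 0 2 0.98
```

jog_arm(deltas=[[0, 0, 0.002, 0, 0, 0], [0, 0, 0.004, 0, 0, 0], [0, 0, 0.006, 0, 0, 0], [0, 0, 0.008, 0, 0, 0], [0, 0, 0.01, 0, 0, 0]])

```text
t: 15.7
eef_pos: [0.4549, -0.0094, 0.0682]
ee_rot: [3.141, -0.0, 0.063]
wrist_force: [-1.6, -0.8, 5.3]
opening: 0.005
gripper_force: 3.0
```

```bash
python3 chk.py
```

```text
15.7 [ 0.4549 -0.0094  0.0682] [-1.62 -0.76  5.29] [0.004 0.32  0.05 ]
tablecorner shift px -3 2 0.87
bar shift px 0 6 0.87
caddyrim shift px 0 5 0.98
```

jog_arm(deltas=[[0, 0, 0.002, 0, 0, 0], [0, 0, 0.004, 0, 0, 0], [0, 0, 0.006, 0, 0, 0], [0, 0, 0.008, 0, 0, 0], [0, 0, 0.01, 0, 0, 0]])

```text
t: 16.38
eef_pos: [0.4549, -0.0094, 0.0592]
ee_rot: [3.141, 0.0, 0.063]
wrist_force: [-5.1, 0.0, 15.2]
opening: 0.006
gripper_force: 7.3
```

```bash
python3 chk.py
python3 - <<'E'
from h import *
s=snapshot("scene");t=snapshot("top")
a=cv2.resize(s["color"][140:270,195:325],None,fx=4,fy=4,interpolation=cv2.INTER_CUBIC);b=cv2.resize(t["color"][120:250,245:310],None,fx=4,fy=4,interpolation=cv2.INTER_CUBIC)
cv2.imwrite("pics/i.png",np.hstack([b,a]))
E
```

```text
16.375 [ 0.4549 -0.0094  0.0592] [-5.09e+00  1.00e-02  1.52e+01] [ 0.005  1.097 -0.012]
tablecorner shift px -3 4 0.84
bar shift px 0 7 0.9
caddyrim shift px 0 5 0.97
```

View pics/i.png

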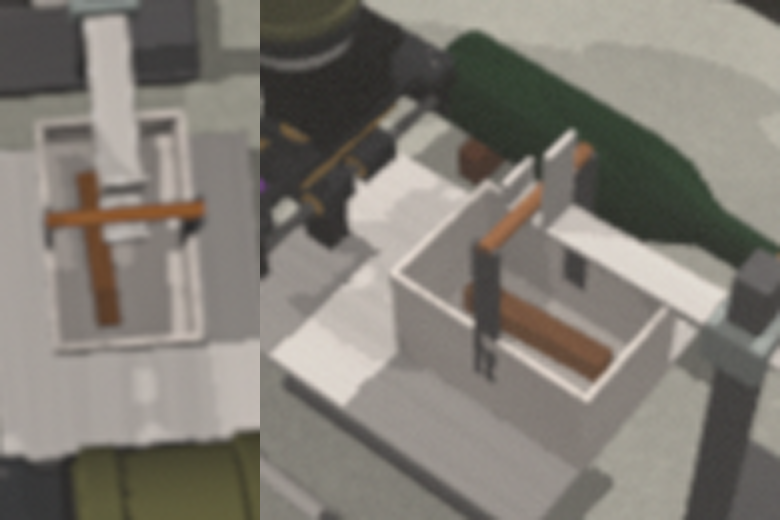

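The bar has dropped into the seat between the lip and the stop, and the hook (103–147) is centred on the bar (47–203). I'll keep pressing the table clear.

jog_arm(deltas=[[0, 0, 0.002, 0, 0, 0], [0, 0, 0.004, 0, 0, 0], [0, 0, 0.006, 0, 0, 0], [0, 0, 0.008, 0, 0, 0], [0, 0, 0.01, 0, 0, 0]])

```text
t: 17.15
eef_pos: [0.4549, -0.0094, 0.0492]
ee_rot: [3.141, 0.0, 0.063]
wrist_force: [-5.8, 0.5, 15.4]
opening: 0.004
gripper_force: 7.5
```

jog_arm(deltas=[[0, 0, 0.002, 0, 0, 0], [0, 0, 0.004, 0, 0, 0], [0, 0, 0.006, 0, 0, 0], [0, 0, 0.008, 0, 0, 0], [0, 0, 0.01, 0, 0, 0]])

```text
t: 17.77
eef_pos: [0.4549, -0.0094, 0.0392]
ee_rot: [3.141, 0.0, 0.063]
wrist_force: [-4.9, 0.6, 15.9]
opening: 0.005
gripper_force: 7.7
```

```bash
python3 chk.py
```

```text
17.775 [ 0.4549 -0.0094  0.0392] [-4.92  0.63 15.87] [0.02  1.076 0.02 ]
tablecorner shift px -5 6 0.75
bar shift px 0 7 0.83
caddyrim shift px 0 5 0.97
```

jog_arm(deltas=[[0, 0, 0.002, 0, 0, 0], [0, 0, 0.004, 0, 0, 0], [0, 0, 0.006, 0, 0, 0], [0, 0, 0.008, 0, 0, 0], [0, 0, 0.008, 0, 0, 0]])

```text
t: 18.45
eef_pos: [0.4549, -0.0094, 0.031]
ee_rot: [3.141, 0.0, 0.063]
wrist_force: [-4.0, -0.0, 13.6]
opening: 0.006
gripper_force: 6.5
```

jog_arm(deltas=[[0, 0, -0.003, 0, 0, 0], [0, 0, -0.01, 0, 0, 0], [0, 0, -0.03, 0, 0, 0], [0, 0, -0.06, 0, 0, 0], [0, 0, -0.1, 0, 0, 0]])

```text
t: 19.08
eef_pos: [0.4538, -0.0092, 0.1303]
ee_rot: [-3.141, 0.002, 0.063]
wrist_force: [0.6, 0.1, 0.3]
opening: 0.003
gripper_force: 0.0
```

jog_arm(deltas=[[0, 0, -0.05, 0, 0, 0], [0, 0, -0.1, 0, 0, 0], [0, 0.04, -0.15, 0, 0, 0], [0, 0.1, -0.18, 0, 0, 0], [0, 0.15, -0.18, 0, 0, 0]])

```text
t: 19.7
eef_pos: [0.4654, -0.1608, 0.3129]
ee_rot: [3.139, -0.004, 0.064]
wrist_force: [1.4, -0.1, -0.2]
opening: 0.006
gripper_force: 0.0
```

jog_arm(deltas=[[0, 0.04, 0, 0, 0, 0], [0, 0.08, 0, 0, 0, 0], [0, 0.08, 0, 0, 0, 0], [0, 0.08, 0, 0, 0, 0], [0, 0.08, 0, 0, 0, 0]])

```text
t: 20.32
eef_pos: [0.4696, -0.2373, 0.3103]
ee_rot: [3.141, -0.0, 0.065]
wrist_force: [0.3, 0.1, 0.5]
opening: 0.008
gripper_force: 0.0
```

```bash
python3 chk.py
python3 - <<'E'
from h import *
s=snapshot("scene");t=snapshot("top")
a=cv2.resize(s["color"][135:285,170:325],None,fx=3,fy=3,interpolation=cv2.INTER_CUBIC);b=cv2.resize(t["color"][110:260,195:305],None,fx=3,fy=3,interpolation=cv2.INTER_CUBIC)
cv2.imwrite("pics/j.png",np.hstack([b,a]))
E
```

```text
20.325 [ 0.4696 -0.2373  0.3103] [0.27 0.13 0.53] [ 0.02   0.002 -0.012]
tablecorner shift px -8 6 0.78
bar shift px 0 7 0.8
caddyrim shift px 0 5 0.97
```

View pics/j.png

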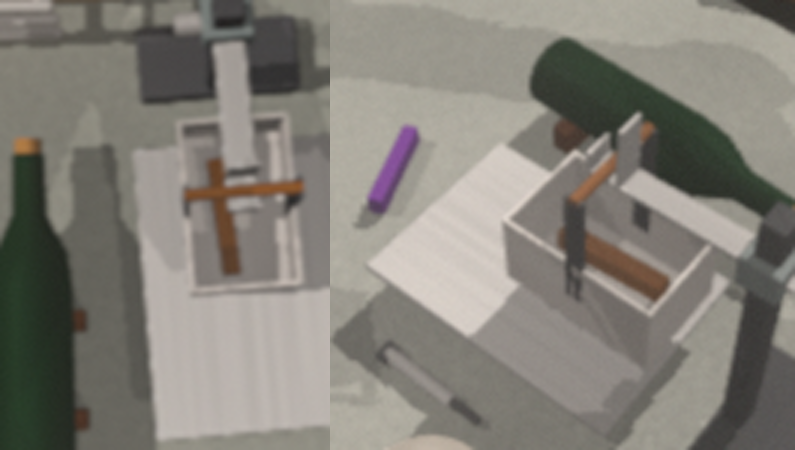

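The caddy hangs in the seat with its bar at (185,193)–(300,186) in the top crop and the keel still inside. The table corner, at (610,440) in the scene crop, is about 60 mm lower, and the bystanders are untouched.

```bash
python3 -c "
from plant import *
print(sign_off())"
```

```text
the job is handed in; nothing more can be done
None
```

The job is handed in: in the last pictures the caddy hung from the hook at the middle of its bar, with the keel still inside and the lift table pressed about 60 mm down, roughly 30 mm clear below it. The bottle and pin vise look unmoved and nothing went near the dish; no verdict came back at hand-in.

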